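# Present a tablet to the code reader

### The arm

A 6-joint arm with a two-finger parallel gripper is mounted at the origin on the work surface. World frame = base frame: x ahead of the robot, y to its left, z up, the work surface at z = 0. Lengths are in mm, angles in rad, forces in N, time in s.
With the tool pointing down it reaches from about 275 to 1000 mm from the base axis. Payload 8.4 kg.
Tool frame: the origin (TCP) lies between the finger pads; the fingertips stand 8 mm ahead of it and the grasp point (between the pads) lies 11 mm behind it (tcp_to_tips is the distance from the TCP to the fingertips, in mm); z points along the fingers, y is the line along which they close (so a half turn about z gives the same grasp; the last joint's range is limited). The gripper opens to 85 mm and grips with 20 to 120 N. Pads are 22 mm wide; open, the fingers measure 114 mm over their backs; the gripper's body (76 mm by 85 mm) begins 54 mm behind the grasp point. The pads swing forward as they close: fully open they stand 13 mm farther back than shut.
Start: joints at [1.262, 0.353, 1.633, -0, 1.155, -0.002], TCP at [188.755, 595.818, 239.281] pointing down, gripper open.
Joint ranges: [-2.63, 2.63], [-0.92, 2.1], [0.06, 2.66], [-1.3, 4.44], [0, 2.69], [-3.02, 3.02]. Speed limits (rad/s): [2.22, 2.22, 2.79, 3.14, 3.14, 3.14].

### API

Orientations are given as [roll, pitch, yaw] about the fixed x, y, z axes, in that order (R = Rz(yaw) Ry(pitch) Rx(roll)).
In Python, from rig import * gives the robot as it stands.
- The arm moves only by the tool step_arm, never from a script. Its argument "motion" is a list of rows, each an object with "claw": the finger opening in mm, from 0 to 85.4; "delta_pos": the shift along the tool's x, y, z in mm, a list of three; "turn": the turn about the tool's z in rad. In form: [{"claw": claw, "delta_pos": [dx, dy, dz], "turn": turn}, ...]. A call has 1 to 8 rows; each row shifts and turns the commanded pose from where the row before left it, along the tool's axes as they then stand; what a row does not reach is not made up. A row lasts 1/12 s, in which the tool goes at most 41.7 mm and 7.16 degrees, less where a joint would pass 70% of its speed; a pose out of reach is approached as far as the arm can. A call is refused whole if a number of a shift passes 41.7 or a number of a turn 0.125, either way. A call with a gripper value outside its range is refused whole. The fingers move at their own pace and stop on an object; "force" is the grip in N (left out, the last holds). Time passes only in rows, so rows that do not move let the fingers close. It gives the time, the measured TCP pose, the force, the opening and the grip force at its end, in the units of the state.
- sense(): the state, without advancing time (a new reading comes with each control period).
- grab_frame(name): name is "side" or "top"; returns a dict with "img" (400x640x3 uint8, red, green, blue), "vertical_fov" (degrees; the focal length in pixels is half the picture's height over the tangent of half this angle, whatever the lens; pixels are square), "cx", "cy" (the principal point, pixels), "R" (3x3) and "t" (3): a world point X has camera coordinates R X + t. Camera axes: x right, y down, z forward; pixel columns grow to the right and rows downward; lengths in mm; the calibration is good to about 2 mm. A picture is of the moment at which its call begins. There is no depth.
- sign_off(): hands the job in; it is judged then, once.
The state is a dict: "clock": time; "qpos": joint angles; "qvel": joint speeds; "joint_efforts": joint torques, N m; "eef_pos": TCP position; "tcp_rot": TCP orientation; "contact_force": force on the tool from outside, world axes, zero at the start; "wrist_torque": the same for the moment, N m; "opening": opening from 0.0 (shut) to 1.0 (fully open); "grasp_force": force on a finger pad.
Only numpy, scipy, OpenCV 4.12 (cv2) and the standard library are available. Lean on these libraries where they do the work, as an engineer would, in place of code of your own. Each camera call takes 0.05 s, during which the arm holds its last target. There are 200 camera calls.

### The job

Take the widest of the three devices, the tablet, straight up out of its slot in the plywood rack and present it to the code reader on the stand: right way up, the label on its back facing the lens squarely and centred in front of it, about 13 cm from the lens. Finish while still holding it steady there in the air; do not put it down or let go, do not bump the reader, and leave the other two devices, the small carton and the tape roll where they are.

Things in the scene. Friction and masses are not known exactly. Their poses are not given: they have to be found in the camera images.
- rack: Plywood rack fixed to the bench, 196 x 184 x 40 mm high (x, y, z); origin at the centre of its underside; turned up to 0.4 rad either way. Three slots along its y, at its x = -65, 0, +65 mm, each 12 mm wide, 168 long, 30 deep, floor 10 mm above the bench, between ribs 10 mm thick. One device stands in each, in any order.
- tablet: Tablet, widest of the three devices: grey slab 160 mm wide (own y), 120 high (z), 8 thick (x), 0.25 to 0.42 kg, upright in its slot, 90 mm showing. Origin at the centre of its lower edge, z up. Black screen on its -x side; its back, the +x side, has a white 60 x 36 mm bar label at the middle. Starts with the rack's axes. Can be gripped across the 8 mm at the middle of its top edge.
- tablet_code (a point): Centre of the label on the tablet's back, at (4, 0, 60) mm in the tablet's frame.
- tablet_sight (a point): Imaginary point 130 mm straight out from the label's centre, at (134, 0, 60) mm in the tablet's frame; it falls on the lens when the tablet is presented rightly.
- reader: Stand of the code reader, fixed to the bench: dark foot plate 130 x 130 x 14 mm, origin at the centre of its underside, and an upright post 22 mm thick up to 249 mm. It may be turned by up to 0.4 rad either way from looking straight back along the world's -x.
- reader_head: Grey box head of the reader, 60 x 64 x 50 mm, fixed on the post; origin at its centre, 255 mm above the bench. It looks along its own -x: towards the robot's side and 20 degrees below level; its y is level. A tablet rightly presented has its axes along this head's, so its top leans 20 degrees away from the reader. Head's top: 289 mm above the bench.
- reader_lens (a point): Centre of the round lens, at (-38, 0, 0) mm in the head's frame.
- scan_point (a point): Empty point in the air 130 mm in front of the lens on its line of sight, at (-168, 0, 0) mm in the head's frame, about 198 mm above the bench, where the label's centre belongs. Its axes are those of the head.
- ereader: An e-reader, bystander: like the tablet but 112 mm wide, 116 mm high, 8 mm thick, in another slot; origin at the centre of its lower edge.
- phone: A phone, bystander: like the tablet but 74 mm wide, 106 mm high, 8 mm thick, in another slot; origin at the centre of its lower edge.
- carton: Small closed cardboard carton, bystander, loose on the bench, 110 x 80 x 55 mm high; origin at the centre of its underside.
- tape: Roll of brown packing tape, bystander, loose on the bench, lying flat: outside diameter 90 mm, 48 mm high; origin at the centre of its underside.
Things that resemble listed ones, but are neither listed nor needed, are in the scene too. What is shaped like the tablet but pink is not meant.

How it is judged:
By the outcome, as a careful person would: the job done as asked, in the order asked, and still so for the second after the job is handed in, while the arm keeps its last pose, push and grip.
It also fails if it takes over 37 s, if anything falls off the work surface, if the arm or the gripper's body presses on something with over 40 N, if the wrist force passes 120 N, or if a joint passes its speed limit or range.

## Working session

There is one attempt and no reset: what is moved stays moved. The work goes in short steps, Python scripts to look and compute and a tool call to move; the robot and the scene stay as the last step left them, time stands still between calls to the robot, and variables do not carry over. Pictures are saved under pics/ and viewed, at most 10 in all, crops included, and the job is handed in when it is done.

Besides the shell and the picture viewer there is one more tool, called after "Request:" in YAML: its name, and indented under it one key for each argument. step_arm: Moves the arm, as the interface text tells. Its arguments: {"type":"object","properties":{"motion":{"type":"array","items":{"type":"object","properties":{"claw":{"type":"number"},"delta_pos":{"type":"array","items":{"type":"number"}},"turn":{"type":"number"}}}},"force":{"type":"number"}},"required":["motion"]}

```bash
mkdir -p pics && python3 - <<'E'
from rig import *
import cv2,pickle
s=sense();print(s)
for n in("side","top"):
    f=grab_frame(n);pickle.dump(f,open(n+".pkl","wb"))
    print(n,f["vertical_fov"],f["cx"],f["cy"],f["R"],f["t"])
    cv2.imwrite(f"pics/{n}0.png",cv2.cvtColor(f["img"],cv2.COLOR_RGB2BGR))
E
```

```text
{'clock': 0.0, 'qpos': array([ 1.26163458e+00,  3.53655597e-01,  1.63412028e+00,  1.48329754e-06,
        1.15521153e+00, -2.40258479e-03]), 'qvel': array([-0.00113616,  0.0003605 ,  0.0003956 , -0.00097338,  0.00035194,
       -0.00090292]), 'joint_efforts': array([ 2.19814472e-03, -6.05229163e+01, -3.42087436e+01,  3.25415467e-04,
        8.73814017e-03,  5.06754941e-05]), 'eef_pos': array([188.5924555 , 595.38358024, 238.56295223]), 'tcp_rot': array([-3.14019790e+00, -4.70721429e-06,  2.83483289e+00]), 'contact_force': array([ 0.34497943, -0.54105333, -0.01936641]), 'wrist_torque': array([1.54737245e-05, 7.74508429e-03, 3.36153122e-03]), 'grasp_force': 0.0, 'opening': 1.0015583768310266}
side 43.50847385889571 317.797659377052 200.74548245460934 [[ 0.88414203 -0.46693837  0.01616842]
 [-0.31836585 -0.62742795 -0.71061759]
 [ 0.34195914  0.62313941 -0.70339266]] [-474.17373763  314.49423    1172.64009692]
top 53.30966465404238 314.75305604729914 197.8334277792742 [[-0.02061607 -0.99975833  0.00763247]
 [-0.99356441  0.01963671 -0.11155343]
 [ 0.1113766  -0.00988314 -0.99372913]] [  35.22056685  601.59116927 1258.59980313]
```

View pics/side0.png

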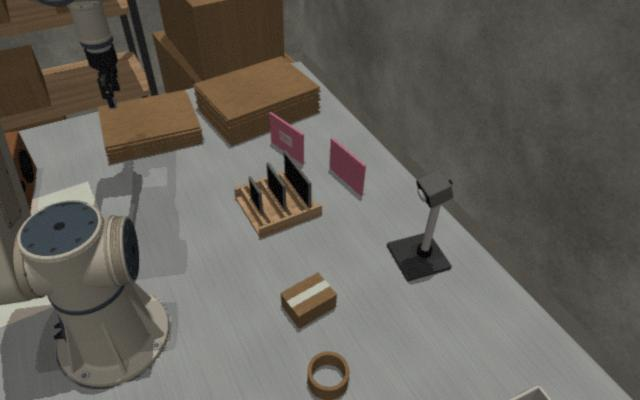

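View pics/top0.png

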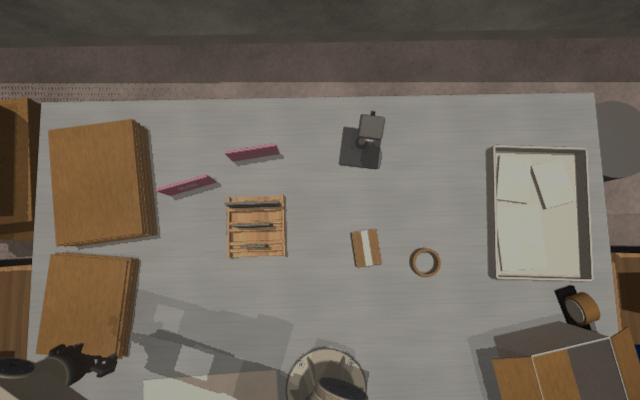

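The side view shows the rack at about (278,203), with the widest device in its far slot at (297,180) and the reader head at (435,190). The top view puts the rack at (256,226), the tablet at (253,205) and the reader at (362,145). The pink slabs are decoys. Next I'll enlarge the crops.

```bash
python3 - <<'E'
import cv2,pickle,numpy as np
def crop(n,u,v,w,h,k):
    im=cv2.cvtColor(pickle.load(open(n+".pkl","rb"))["img"],cv2.COLOR_RGB2BGR)[v:v+h,u:u+w]
    im=cv2.resize(im,None,fx=k,fy=k,interpolation=cv2.INTER_CUBIC)
    im=cv2.convertScaleAbs(im,alpha=1.5)
    for i in range(0,w,10):
        cv2.line(im,(i*k,0),(i*k,6),(0,255,0),1); 
        if i%20==0: cv2.putText(im,str(u+i),(i*k,16),0,.38,(0,255,0),1)
    for j in range(0,h,10):
        cv2.line(im,(0,j*k),(6,j*k),(0,255,0),1)
        if j%20==0: cv2.putText(im,str(v+j),(8,j*k+4),0,.38,(0,255,0),1)
    return im
cv2.imwrite("pics/tc.png",np.hstack([crop("top",220,185,75,80,5),crop("top",330,100,70,80,5)]))
cv2.imwrite("pics/sc.png",np.hstack([crop("side",230,145,100,95,4),crop("side",380,165,90,95,4)][0:2]))
E
```

```text
(no output)
```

View pics/tc.png

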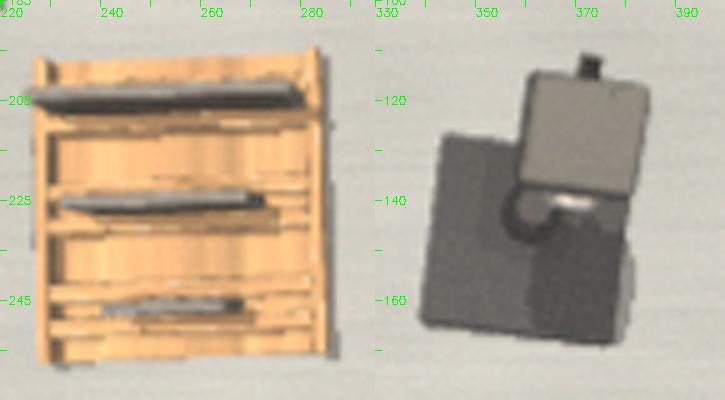

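View pics/sc.png

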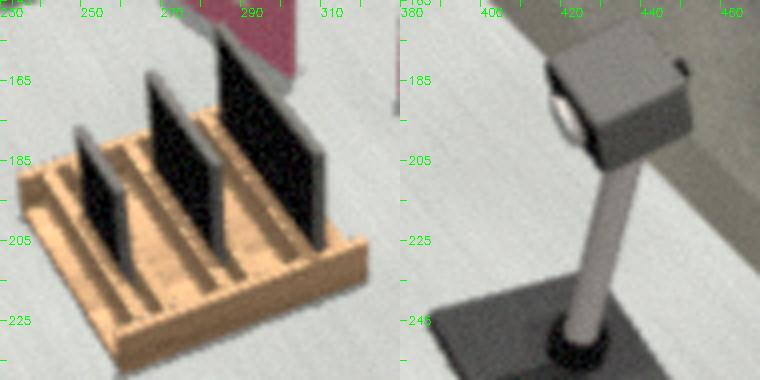

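The top crop shows the rack corners at (227,196), (284,194), (285,256) and (228,257), and the tablet's top edge from (227,204) to (279,204). The head's top corners are at (362,114), (385,118), (381,139) and (359,137). I'll fit the poses to these and the side-view corners.

```bash
cat > h.py <<'E'
import pickle,numpy as np
from scipy.optimize import least_squares
from scipy.spatial.transform import Rotation as Ro
C={n:pickle.load(open(f"{n}.pkl","rb")) for n in("side","top")}
def proj(n,X):
    c=C[n];f=200/np.tan(np.radians(c["vertical_fov"]/2));p=np.asarray(X)@c["R"].T+c["t"]
    return p[...,:2]/p[...,2:]*f+[c["cx"],c["cy"]]
def fit(obs,model,x0):
    g=lambda p:np.concatenate([proj(n,model(p,np.array(b,float)))-uv for n,b,uv in obs])
    r=least_squares(g,x0,x_scale=[50,50,.1]+[50]*(len(x0)-3),loss="soft_l1");return r.x,r.fun.reshape(-1,2)
flat=lambda p,b:Ro.from_euler("z",p[2]).apply(b)+[p[0],p[1],0]
HP=Ro.from_euler("y",-20,degrees=True)
E
python3 - <<'E'
from h import *
np.set_printoptions(precision=2,suppress=True)
rk=[("top",(98,92,40),(227.4,196.4)),("top",(98,-92,40),(283.6,194.4)),("top",(-98,-92,40),(285,256)),("top",(-98,92,40),(227.6,257)),
("side",(-98,92,40),(234.5,189.5)),("side",(-98,-92,40),(260,227.5)),("side",(98,-92,40),(321.75,205.5))]
print("rack",*fit(rk,flat,[450,150,0]))
tb=[("top",(0,80,130),(226.6,204.4)),("top",(0,-80,130),(279.4,203.6)),("side",(-4,80,130),(284.25,152)),("side",(-4,-80,130),(310.5,183))]
print("tablet",*fit(tb,flat,[500,150,0]))
ft=[("top",(65,65,14),(343.6,126.6)),("top",(-65,65,14),(339,165)),("top",(-65,-65,14),(377.4,168.8)),("side",(-65,65,14),(387.5,243.75)),("side",(65,65,14),(425.75,233.25))]
print("foot",*fit(ft,flat,[600,-100,0]))
hd=[("top",(30,32,25),(361.6,114.4)),("top",(30,-32,25),(384.6,117.6)),("top",(-30,-32,25),(381,138.6)),("top",(-30,32,25),(358.6,136.6)),
("side",(-30,32,25),(416.75,181.25)),("side",(30,-32,25),(452.5,186.25)),("side",(30,-32,-25),(453,197.5)),("side",(-30,-32,-25),(432.5,207.5)),("side",(30,32,25),(437.5,169.5))]
m=lambda p,b:Ro.from_euler("z",p[2]).apply(HP.apply(b)+[0,0,0])+[p[0],p[1],255]
x,r=fit(hd,m,[650,-100,0]);print("head",x,r)
print("scan",m(x,np.array([-168,0,0.])),"label bar")
E
```

```text
rack [516.05 213.1    0.01] [[-0.54 -0.39]
 [ 0.37 -0.17]
 [ 0.43 -0.48]
 [-0.27  0.43]
 [-0.47 -1.45]
 [-0.68  1.7 ]
 [ 0.68 -0.01]]
tablet [579.94 209.1    0.02] [[-0.41 -0.48]
 [ 0.33 -1.84]
 [-0.58 -0.09]
 [-0.68  1.99]]
foot [ 769.09 -134.55   -0.13] [[-0.09  0.37]
 [ 0.46 -0.2 ]
 [ 0.94  0.36]
 [-1.8  -0.49]
 [ 1.94 -1.81]]
head [ 771.62 -132.82   -0.13] [[-0.09 -0.16]
 [ 0.82 -0.86]
 [ 1.25  0.7 ]
 [ 0.05  0.23]
 [-1.51 -2.2 ]
 [-0.24 -1.62]
 [ 1.47  0.19]
 [-0.7   2.14]
 [ 0.32 -2.35]]
scan [ 615.   -113.03  197.54] label bar
```

Request:
step_arm:
  motion:
    - {"claw": 40, "delta_pos": [-34.9, -17.9, 2.8], "turn": 0.089}
    - {"claw": 40, "delta_pos": [-36.3, -14.7, 2.8], "turn": 0.089}
    - {"claw": 40, "delta_pos": [-37.5, -11.4, 2.8], "turn": 0.089}
    - {"claw": 40, "delta_pos": [-38.3, -8.1, 2.8], "turn": 0.089}
    - {"claw": 40, "delta_pos": [-38.9, -4.6, 2.8], "turn": 0.089}
    - {"claw": 40, "delta_pos": [-39.2, -1.1, 2.8], "turn": 0.089}
    - {"claw": 40, "delta_pos": [-39.1, 2.4, 2.8], "turn": 0.089}
    - {"claw": 40, "delta_pos": [-38.7, 5.8, 2.8], "turn": 0.089}
  force: 60

```text
clock: 0.77
eef_pos: [412.4, 373.6, 216.6]
tcp_rot: [-3.141, 0.0, 2.119]
contact_force: [-0.0, 1.2, 0.1]
opening: 0.468
grasp_force: 0.0
```

Request:
step_arm:
  motion:
    - {"claw": 40, "delta_pos": [-38.1, 9.3, 2.8], "turn": 0.089}
    - {"claw": 40, "delta_pos": [-37.1, 12.6, 2.8], "turn": 0.089}
    - {"claw": 40, "delta_pos": [-35.8, 15.9, 2.8], "turn": 0.089}
    - {"claw": 40, "delta_pos": [-34.3, 19.0, 2.8], "turn": 0.089}
    - {"claw": 40, "delta_pos": [-32.4, 22.0, 2.8], "turn": 0.089}
    - {"claw": 40, "delta_pos": [-30.3, 24.8, 2.8], "turn": 0.089}
    - {"claw": 40, "delta_pos": [0, 0, 0], "turn": 0}
    - {"claw": 40, "delta_pos": [0, 0, 0], "turn": 0}

```text
clock: 1.43
eef_pos: [579.6, 208.3, 199.3]
tcp_rot: [-3.141, 0.0, 1.586]
contact_force: [-1.0, 0.6, 0.7]
opening: 0.471
grasp_force: 0.0
```

```bash
python3 - <<'E'
from h import *
import cv2
from rig import *
s=sense();print(s["eef_pos"],s["tcp_rot"],s["qpos"],s["opening"])
ims=[]
for n,u,v in(("side",225,80),("top",205,160)):
    f=grab_frame(n);im=cv2.cvtColor(f["img"],cv2.COLOR_RGB2BGR)
    im=cv2.convertScaleAbs(cv2.resize(im[v:v+140,u:u+100],None,fx=4,fy=4,interpolation=cv2.INTER_CUBIC),alpha=1.4)
    # draw predicted tablet (fit) top edges and TCP
    for P,c in((flat([579.9,209.1,.015],np.array([[-4,80,130],[-4,-80,130],[4,-80,130],[4,80,130.]])),(0,0,255)),
               (flat([516,213.1,.015],np.array([[98,92,40],[98,-92,40],[-98,-92,40],[-98,92,40.]])),(255,0,0))):
        q=((proj(n,P)-[u,v]+.5)*4).round().astype(np.int32);cv2.polylines(im,[q],True,c,1)
    q=((proj(n,s["eef_pos"])-[u,v]+.5)*4).astype(int);cv2.circle(im,tuple(map(int,q)),3,(0,255,0),-1);ims.append(im)
cv2.imwrite("pics/a.png",np.hstack(ims))
E
```

```text
[579.55643482 208.30497618 199.32883713] [-3.14056993e+00  3.45972360e-04  1.58570265e+00] [3.42606733e-01 3.78822579e-01 1.69068006e+00 1.84114704e-06
 1.07316967e+00 3.27699709e-01] 0.4708829640149856
```

View pics/a.png

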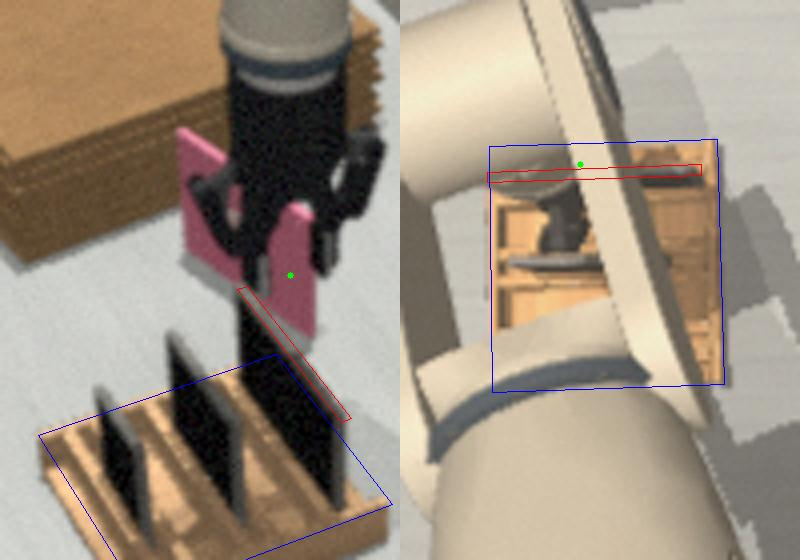

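The tool is above the tablet's top edge in the side view: the TCP is at (290,275) and the edge runs from (240,290) to (350,420), both in crop pixels. Now I'll go down and grip.

Request:
step_arm:
  motion:
    - {"claw": 40, "delta_pos": [2, 0, 30], "turn": 0}
    - {"claw": 40, "delta_pos": [0, 0, 30], "turn": 0}
    - {"claw": 40, "delta_pos": [0, 0, 20], "turn": 0}
    - {"claw": 40, "delta_pos": [0, 0, 13], "turn": 0}
    - {"claw": 40, "delta_pos": [0, 0, 0], "turn": 0}
    - {"claw": 0, "delta_pos": [0, 0, 0], "turn": 0}
    - {"claw": 0, "delta_pos": [0, 0, 0], "turn": 0}
    - {"claw": 0, "delta_pos": [0, 0, 0], "turn": 0}
  force: 70

```text
clock: 2.2
eef_pos: [579.9, 212.8, 108.9]
tcp_rot: [3.139, -0.001, 1.589]
contact_force: [-0.4, 0.3, -0.8]
opening: 0.077
grasp_force: 68.7
```

Request:
step_arm:
  motion:
    - {"claw": 0, "delta_pos": [0, 0, 0], "turn": 0}
    - {"claw": 0, "delta_pos": [0, 0, 0], "turn": 0}
    - {"claw": 0, "delta_pos": [0, 0, 0], "turn": 0}

```text
clock: 2.45
eef_pos: [579.9, 212.7, 108.9]
tcp_rot: [3.139, -0.001, 1.589]
contact_force: [-0.2, 1.6, 7.3]
opening: 0.077
grasp_force: 70.3
```

Gripped without pushing the tablet sideways. Now I'll lift straight up.

Request:
step_arm:
  motion:
    - {"claw": 0, "delta_pos": [0, 0, -10], "turn": 0}
    - {"claw": 0, "delta_pos": [0, 0, -15], "turn": 0}
    - {"claw": 0, "delta_pos": [0, 0, -20], "turn": 0}
    - {"claw": 0, "delta_pos": [0, 0, -30], "turn": 0}
    - {"claw": 0, "delta_pos": [0, 0, -35], "turn": 0}
    - {"claw": 0, "delta_pos": [0, 0, -40], "turn": 0}
    - {"claw": 0, "delta_pos": [0, 0, -40], "turn": 0}
    - {"claw": 0, "delta_pos": [0, 0, 0], "turn": 0}

```text
clock: 3.12
eef_pos: [581.7, 213.0, 306.4]
tcp_rot: [3.13, -0.004, 1.589]
contact_force: [2.5, 1.3, -3.3]
opening: 0.078
grasp_force: 69.0
```

```bash
python3 - <<'E'
from h import *
import cv2
from rig import *
s=sense();print(s["eef_pos"],s["tcp_rot"],s["qpos"],s["opening"],s["contact_force"],s["wrist_torque"],s["grasp_force"])
C2=[]
for n in("side","top"):
    f=grab_frame(n);pickle.dump(f,open(n+"_lift.pkl","wb"));C2.append(cv2.cvtColor(f["img"],cv2.COLOR_RGB2BGR))
a=cv2.resize(C2[0][20:220,215:465],None,fx=3,fy=3);cv2.imwrite("pics/lift.png",cv2.convertScaleAbs(a,alpha=1.3))
E
```

```text
[581.66171312 213.00769602 306.39460041] [ 3.13029832 -0.00373452  1.58870018] [ 3.48690303e-01  2.83542402e-01  1.57931566e+00 -1.42896533e-04
  1.26683966e+00  3.30849493e-01] 0.07835880426264967 [ 2.51108052  1.30252438 -3.27470879] [-0.01782925 -0.17225726  0.01138547] 69.04382228851318
```

View pics/lift.png

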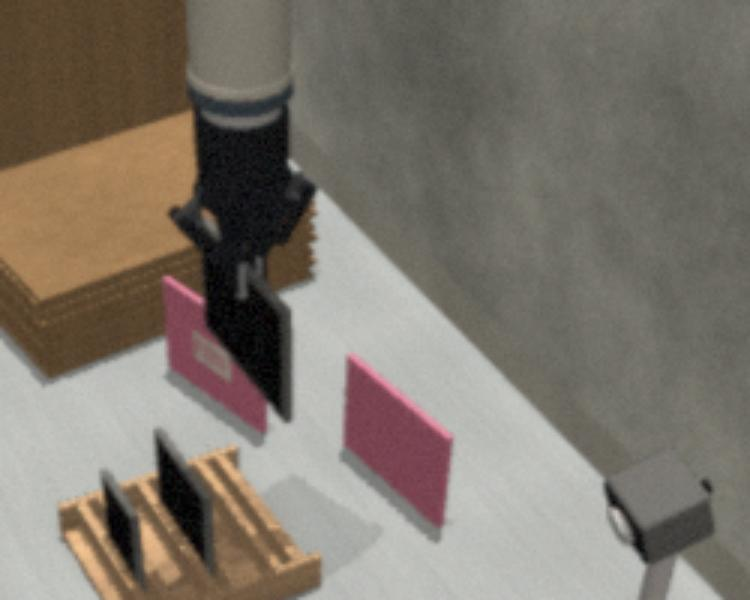

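The tablet hangs clear of the rack: its lower corner is at (290,418), with the empty slot below. Next I'll raise it towards the reader's line of sight, then see how the tool tilts at the edge of its reach.

```bash
python3 - <<'E'
from h import *
plan([644,-84,560],0.148,40)
E
```

```text
from [579.  212.  299.2] rot [ 3.139e+00 -1.000e-03  1.589e+00] 10 rows, turn each 0.015
[-29.7, 6.0, -26.1]
[-29.6, 6.5, -26.1]
[-29.5, 6.9, -26.1]
[-29.4, 7.4, -26.1]
[-29.3, 7.8, -26.1]
[-29.2, 8.2, -26.1]
[-29.0, 8.7, -26.1]
[-28.9, 9.1, -26.1]
[-28.8, 9.5, -26.1]
[-28.6, 9.9, -26.1]
```

Request:
step_arm:
  motion:
    - {"claw": 0, "delta_pos": [-29.7, 6, -26.1], "turn": 0.015}
    - {"claw": 0, "delta_pos": [-29.6, 6.5, -26.1], "turn": 0.015}
    - {"claw": 0, "delta_pos": [-29.5, 6.9, -26.1], "turn": 0.015}
    - {"claw": 0, "delta_pos": [-29.4, 7.4, -26.1], "turn": 0.015}
    - {"claw": 0, "delta_pos": [-29.3, 7.8, -26.1], "turn": 0.015}
    - {"claw": 0, "delta_pos": [-29.2, 8.2, -26.1], "turn": 0.015}
    - {"claw": 0, "delta_pos": [-29.0, 8.7, -26.1], "turn": 0.015}
    - {"claw": 0, "delta_pos": [-28.9, 9.1, -26.1], "turn": 0.015}

```text
clock: 3.88
eef_pos: [630.4, -26.1, 504.5]
tcp_rot: [-3.137, 0.0, 1.468]
contact_force: [0.6, 0.0, -3.8]
opening: 0.082
grasp_force: 69.0
```

Request:
step_arm:
  motion:
    - {"claw": 0, "delta_pos": [-28.8, 9.5, -26.1], "turn": 0.015}
    - {"claw": 0, "delta_pos": [-28.6, 9.9, -26.1], "turn": 0.015}
    - {"claw": 0, "delta_pos": [0, 0, -10], "turn": 0}
    - {"claw": 0, "delta_pos": [0, 0, 0], "turn": 0}

```text
clock: 4.22
eef_pos: [644.6, -85.5, 568.3]
tcp_rot: [3.141, 0.0, 1.436]
contact_force: [-0.7, 0.8, -4.3]
opening: 0.082
grasp_force: 69.3
```

```bash
python3 - <<'E'
from h import *
from rig import *
s=sense();print(s["eef_pos"],s["tcp_rot"],s["qpos"],s["opening"],s["contact_force"],s["wrist_torque"],s["grasp_force"])
D=[((188.6,595.4,238.6),(.3537,1.6341,1.1552)),((579.56,208.3,199.3),(.3788,1.6907,1.0732)),((581.66,213,306.4),(.2835,1.5793,1.2668)),(s["eef_pos"],s["qpos"][[1,2,4]])]
def m(p,q):
    a,b,c=q[0],q[0]+q[1],sum(q)
    return np.array([p[0]*np.sin(a)+p[1]*np.sin(b)+p[4]*np.cos(b)+p[5]+p[2]*np.sin(c),p[3]+p[0]*np.cos(a)+p[1]*np.cos(b)-p[4]*np.sin(b)+p[2]*np.cos(c)])
g=lambda p:np.concatenate([m(p,q)-[np.hypot(x[0],x[1]),x[2]] for x,q in D]+[[(p[2]-300)/50,p[4]/50,p[5]/100]])
r=least_squares(g,[450,450,300,350,0,0.]);print(r.x,r.fun.round(2))
E
```

```text
[644.61529532 -85.54831108 568.34571187] [3.14147294e+00 9.58271191e-05 1.43610122e+00] [-1.34198587e-01  2.79030770e-01  1.04721995e+00 -9.88239518e-05
  1.81522226e+00  4.72595095e-04] 0.08172872415284198 [-0.71922104  0.84728804 -4.32678853] [ 0.05900106  0.02577406 -0.01515433] 69.29847478866577
[561.05166454 494.47309064 299.74011195 264.9010548   57.58176295
   1.95182013] [ 0.08 -0.04 -0.05  0.07  0.01 -0.05 -0.05  0.02 -0.01  1.15  0.02]
```

The wrist kinematics fit well. Since commands can't tilt the tool directly, I'll push outward past the arm's reach, high above the reader, to see whether the tool tilts.

Request:
step_arm:
  motion:
    - {"claw": 0, "delta_pos": [0, 20, 0], "turn": 0}
    - {"claw": 0, "delta_pos": [0, 40, 0], "turn": 0}
    - {"claw": 0, "delta_pos": [0, 40, 0], "turn": 0}
    - {"claw": 0, "delta_pos": [0, 40, 0], "turn": 0}
    - {"claw": 0, "delta_pos": [0, 30, 0], "turn": 0}
    - {"claw": 0, "delta_pos": [0, 20, 0], "turn": 0}
    - {"claw": 0, "delta_pos": [0, 20, 0], "turn": 0}
    - {"claw": 0, "delta_pos": [0, 10, 0], "turn": 0}

```text
clock: 4.88
eef_pos: [864.3, -111.4, 562.4]
tcp_rot: [-3.135, -0.0, 1.44]
contact_force: [1.1, -0.4, -3.8]
opening: 0.085
grasp_force: 70.1
```

Request:
step_arm:
  motion:
    - {"claw": 0, "delta_pos": [0, 10, 0], "turn": 0}
    - {"claw": 0, "delta_pos": [0, 10, 0], "turn": 0}

```text
clock: 5.05
eef_pos: [873.1, -113.0, 553.8]
tcp_rot: [3.138, -0.0, 1.44]
contact_force: [-0.0, 0.3, -4.3]
opening: 0.078
grasp_force: 72.3
```

Request:
step_arm:
  motion:
    - {"claw": 0, "delta_pos": [0, 20, -20], "turn": 0}
    - {"claw": 0, "delta_pos": [0, 20, -20], "turn": 0}
    - {"claw": 0, "delta_pos": [0, 20, -20], "turn": 0}

```text
clock: 5.3
eef_pos: [872.9, -114.0, 586.6]
tcp_rot: [3.072, -0.0, 1.439]
contact_force: [0.5, -0.6, -2.3]
opening: 0.079
grasp_force: 72.5
```

```bash
python3 - <<'E'
from rig import *
s=sense();print(s["eef_pos"],s["tcp_rot"],s["qpos"],s["qpos"][[1,2,4]].sum())
E
```

```text
[ 872.9357009  -114.0353877   586.64319914] [ 3.07220668e+00 -1.55792261e-04  1.43906738e+00] [-1.31659892e-01  8.57185208e-01  5.86962189e-02  1.80736786e-04
  2.15632523e+00  1.79574486e-04] 3.0722066563504398
```

The tool tilts outward by 0.07 rad when pushed up and out at the limit, which is the direction needed. I'll push further.

Request:
step_arm:
  motion:
    - {"claw": 0, "delta_pos": [0, 15, -25], "turn": 0}
    - {"claw": 0, "delta_pos": [0, 15, -25], "turn": 0}
    - {"claw": 0, "delta_pos": [0, 15, -25], "turn": 0}
    - {"claw": 0, "delta_pos": [0, 0, 0], "turn": 0}
    - {"claw": 0, "delta_pos": [0, 0, 0], "turn": 0}

```text
clock: 5.72
eef_pos: [860.9, -112.9, 623.9]
tcp_rot: [3.026, -0.0, 1.439]
contact_force: [-0.2, -0.0, -3.6]
opening: 0.084
grasp_force: 72.6
```

```bash
python3 - <<'E'
from rig import *
s=sense();print(s["eef_pos"],s["tcp_rot"],s["qpos"],s["qpos"][[1,2,4]].sum())
E
```

```text
[ 860.89750439 -112.87248551  623.88485359] [ 3.02632626e+00 -2.14689833e-04  1.43871472e+00] [-1.32180838e-01  8.14685405e-01  5.87582337e-02  2.68972782e-04
  2.15288262e+00  7.39936319e-05] 3.0263262585433166
```

Request:
step_arm:
  motion:
    - {"claw": 0, "delta_pos": [0, 32, -24], "turn": 0}
    - {"claw": 0, "delta_pos": [0, 32, -24], "turn": 0}
    - {"claw": 0, "delta_pos": [0, 32, -24], "turn": 0}
    - {"claw": 0, "delta_pos": [0, 32, -24], "turn": 0}

```text
clock: 6.05
eef_pos: [875.1, -114.8, 652.4]
tcp_rot: [2.926, -0.0, 1.439]
contact_force: [0.1, 0.1, -3.8]
opening: 0.076
grasp_force: 72.4
```

```bash
python3 - <<'E'
from rig import *
s=sense();print(s["eef_pos"],s["tcp_rot"],s["qpos"],s["qpos"][[1,2,4]].sum())
E
```

```text
[ 875.13111332 -114.82886438  652.40932053] [ 2.92559772e+00 -3.65460303e-04  1.43885969e+00] [-1.32335200e-01  7.86651501e-01  5.88319425e-02  5.06700611e-04
  2.08011436e+00 -6.39216889e-05] 2.925597807066069
```

Request:
step_arm:
  motion:
    - {"claw": 0, "delta_pos": [0, 34, -20], "turn": 0}
    - {"claw": 0, "delta_pos": [0, 34, -20], "turn": 0}
    - {"claw": 0, "delta_pos": [0, 34, -20], "turn": 0}
    - {"claw": 0, "delta_pos": [0, 34, -20], "turn": 0}
    - {"claw": 0, "delta_pos": [0, 0, 0], "turn": 0}
    - {"claw": 0, "delta_pos": [0, 0, 0], "turn": 0}

```text
clock: 6.55
eef_pos: [890.7, -117.1, 681.4]
tcp_rot: [2.823, -0.001, 1.439]
contact_force: [-0.1, 0.3, -3.3]
opening: 0.082
grasp_force: 72.5
```

```bash
python3 - <<'E'
from rig import *
s=sense();print(s["eef_pos"],s["tcp_rot"],s["qpos"],s["qpos"][[1,2,4]].sum())
E
```

```text
[ 890.7312765  -117.1112326   681.35154752] [ 2.82325932e+00 -5.10175228e-04  1.43881919e+00] [-1.32657260e-01  7.61768336e-01  5.89812088e-02  7.67861314e-04
  2.00251001e+00 -1.64979142e-04] 2.8232595526472055
```

Request:
step_arm:
  motion:
    - {"claw": 0, "delta_pos": [0, 34, -20], "turn": 0}
    - {"claw": 0, "delta_pos": [0, 7, -4], "turn": 0}
    - {"claw": 0, "delta_pos": [0, 0, 0], "turn": 0}

```text
clock: 6.8
eef_pos: [894.5, -117.7, 692.2]
tcp_rot: [2.791, -0.001, 1.439]
contact_force: [-0.2, 0.9, -3.5]
opening: 0.075
grasp_force: 72.5
```

```bash
python3 - <<'E'
from h import *
from rig import *
s=sense();print(s["eef_pos"],s["tcp_rot"],s["qpos"],s["qpos"][[1,2,4]].sum())
plan([600,-112,480])
E
```

```text
[ 894.4554694  -117.66210733  692.23347435] [ 2.79072499e+00 -5.32051991e-04  1.43882764e+00] [-1.32741695e-01  7.52783934e-01  5.84688609e-02  8.34011199e-04
  1.97947248e+00 -2.11605619e-04] 2.790725279562431
from [ 894.5 -117.7  692.2] rot [ 2.791e+00 -1.000e-03  1.439e+00] 10 rows, turn each 0.0
[-3.3, -34.8, 9.9]
[-3.3, -34.8, 9.9]
[-3.3, -34.8, 9.9]
[-3.3, -34.8, 9.9]
[-3.3, -34.8, 9.9]
[-3.3, -34.8, 9.9]
[-3.3, -34.8, 9.9]
[-3.3, -34.8, 9.9]
[-3.3, -34.8, 9.9]
[-3.3, -34.8, 9.9]
```

The tilt is now 0.351 rad, against 0.349 needed. I'll retract and check that it holds.

Request:
step_arm:
  motion:
    - {"claw": 0, "delta_pos": [-3.3, -15, 4.3], "turn": 0}
    - {"claw": 0, "delta_pos": [-3.3, -34.8, 9.9], "turn": 0}
    - {"claw": 0, "delta_pos": [-3.3, -34.8, 9.9], "turn": 0}
    - {"claw": 0, "delta_pos": [-3.3, -34.8, 9.9], "turn": 0}
    - {"claw": 0, "delta_pos": [-3.3, -34.8, 9.9], "turn": 0}
    - {"claw": 0, "delta_pos": [-3.3, -34.8, 9.9], "turn": 0}
    - {"claw": 0, "delta_pos": [-3.3, -34.8, 9.9], "turn": 0}
    - {"claw": 0, "delta_pos": [-3.3, -34.8, 9.9], "turn": 0}

```text
clock: 7.47
eef_pos: [703.7, -115.7, 555.1]
tcp_rot: [2.793, -0.0, 1.439]
contact_force: [1.1, -0.5, -2.7]
opening: 0.079
grasp_force: 72.5
```

Request:
step_arm:
  motion:
    - {"claw": 0, "delta_pos": [-3.3, -34.8, 9.9], "turn": 0}
    - {"claw": 0, "delta_pos": [-3.3, -34.8, 9.9], "turn": 0}
    - {"claw": 0, "delta_pos": [0, -20, 5.6], "turn": 0}
    - {"claw": 0, "delta_pos": [0, 0, 0], "turn": 0}
    - {"claw": 0, "delta_pos": [0, 0, 0], "turn": 0}
    - {"claw": 0, "delta_pos": [0, 0, 0], "turn": 0}

```text
clock: 7.97
eef_pos: [630.9, -112.6, 502.8]
tcp_rot: [2.791, -0.0, 1.439]
contact_force: [0.1, -0.2, -3.2]
opening: 0.084
grasp_force: 72.4
```

```bash
python3 - <<'E'
from h import *
from rig import *
import cv2
s=sense();p=s["eef_pos"];R=Ro.from_euler("xyz",s["tcp_rot"]);print(p,s["tcp_rot"],s["qpos"][[1,2,4]].sum(),s["grasp_force"])
# tablet frame in tool: x=tool y, y=tool x, z=-tool z ; label centre from TCP
f=grab_frame("side");pickle.dump(f,open("side_hold.pkl","wb"));f2=grab_frame("top");pickle.dump(f2,open("top_hold.pkl","wb"))
ims=[]
for n,g in(("side",f),("top",f2)):
    B=np.array([[sx,sy,dz] for dz in(21,-99) for sx,sy in((-4,80),(-4,-80),(4,-80),(4,80))],float)  # tablet coords rel TCP
    W=p+R.apply(np.c_[B[:,1],B[:,0],-B[:,2]]);q=proj(n,W)
    c=q.mean(0).astype(int);u,v=np.clip(c-[50,70],0,[540,260]);im=cv2.cvtColor(g["img"],cv2.COLOR_RGB2BGR)[v:v+140,u:u+100]
    im=cv2.convertScaleAbs(cv2.resize(im,None,fx=4,fy=4,interpolation=cv2.INTER_CUBIC),alpha=1.3)
    qq=((q-[u,v]+.5)*4).astype(np.int32);[cv2.polylines(im,[a],True,(0,0,255),1) for a in(qq[:4],qq[4:])];ims.append(im);print(n,u,v)
cv2.imwrite("pics/hold.png",np.hstack(ims))
E
```

```text
[ 630.86148796 -112.58232511  502.84774534] [ 2.79069836e+00 -3.89499158e-04  1.43897634e+00] 2.7913223532944267 72.44389772415161
side 347 55
top 329 85
```

View pics/hold.png

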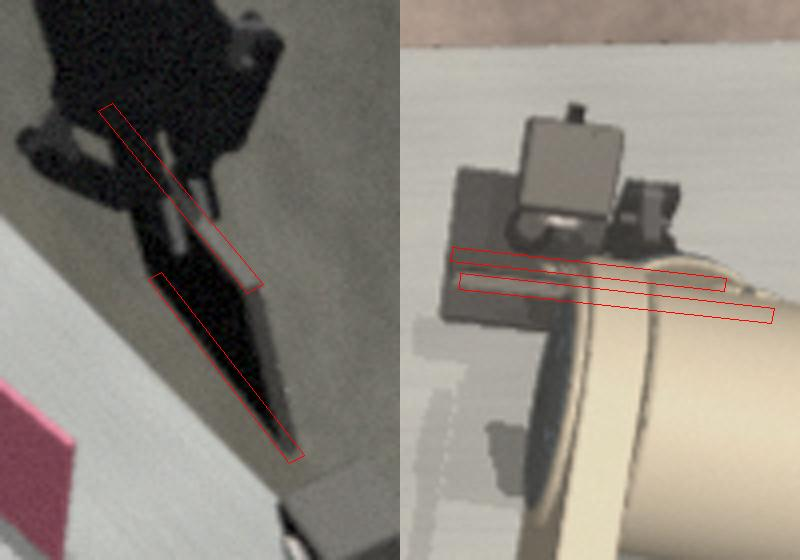

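The tilt is kept, and the predicted tablet outline matches the picture: the top near corner is at (260,288) and the bottom near corner at (296,456), both in crop pixels. Next I'll refine the reader's yaw and plan the presentation pose.

```bash
cat >> h.py <<'E'
ft=[("top",(65,65,14),(343.6,126.6)),("top",(-65,65,14),(339,165)),("top",(-65,-65,14),(377.4,168.8)),("side",(-65,65,14),(387.5,243.75)),("side",(65,65,14),(425.75,233.25))]
hd=[("top",(30,32,25),(361.6,114.4)),("top",(30,-32,25),(384.6,117.6)),("top",(-30,-32,25),(381,138.6)),("top",(-30,32,25),(358.6,136.6)),
("side",(-30,32,25),(416.75,181.25)),("side",(30,-32,25),(452.5,186.25)),("side",(30,-32,-25),(453,197.5)),("side",(-30,-32,-25),(432.5,207.5)),("side",(30,32,25),(437.5,169.5))]
head=lambda p,b:Ro.from_euler("z",p[2]).apply(HP.apply(b))+[p[0],p[1],255]
E
python3 - <<'E'
from h import *
np.set_printoptions(precision=3,suppress=True)
for nm,o,m in(("foot",ft,flat),("head",hd,head)):
    for cams in(("top",),("side",),("top","side")):
        print(nm,cams,fit([k for k in o if k[0] in cams],m,[770,-130,-.1])[0])
rd=[770,-133.5,-.132]; scan=head(rd,np.array([-168,0,0.]))
from rig import sense
R=Ro.from_euler("xyz",sense()["tcp_rot"])
T=scan-R.apply([0,4,39]);print(scan,"tcp target",T)
plan(T+[0,0,150]); plan(T,p=T+[0,0,150],step=30)
E
```

```text
foot ('top',) [ 769.563 -133.26    -0.14 ]
foot ('side',) [ 767.037 -137.817   -0.131]
foot ('top', 'side') [ 769.089 -134.553   -0.133]
head ('top',) [ 771.468 -131.57    -0.141]
head ('side',) [ 769.274 -136.289   -0.092]
head ('top', 'side') [ 771.625 -132.819   -0.126]
[ 613.505 -112.722  197.541] tcp target [ 596.508 -110.486  232.798]
from [ 631.3 -112.6  502.6] rot [ 2.791 -0.     1.439] 4 rows, turn each 0.0
[-0.6, -18.4, 25.1]
[-0.6, -18.4, 25.1]
[-0.6, -18.4, 25.1]
[-0.6, -18.4, 25.1]
from [ 596.5 -110.5  382.8] rot [ 2.791 -0.     1.439] 5 rows, turn each 0.0
[-0.0, -10.3, 28.2]
[-0.0, -10.3, 28.2]
[-0.0, -10.3, 28.2]
[-0.0, -10.3, 28.2]
[-0.0, -10.3, 28.2]
```

Request:
step_arm:
  motion:
    - {"claw": 0, "delta_pos": [-0.6, -18.4, 25.1], "turn": 0}
    - {"claw": 0, "delta_pos": [-0.6, -18.4, 25.1], "turn": 0}
    - {"claw": 0, "delta_pos": [-0.6, -18.4, 25.1], "turn": 0}
    - {"claw": 0, "delta_pos": [-0.6, -18.4, 25.1], "turn": 0}
    - {"claw": 0, "delta_pos": [0, -10.3, 28.2], "turn": 0}
    - {"claw": 0, "delta_pos": [0, -10.3, 28.2], "turn": 0}
    - {"claw": 0, "delta_pos": [0, -10.3, 28.2], "turn": 0}
    - {"claw": 0, "delta_pos": [0, -7, 19], "turn": 0}

```text
clock: 8.73
eef_pos: [595.0, -110.0, 269.2]
tcp_rot: [2.795, -0.001, 1.439]
contact_force: [0.5, -0.4, -4.6]
opening: 0.078
grasp_force: 72.4
```

Request:
step_arm:
  motion:
    - {"claw": 0, "delta_pos": [0, -7, 19], "turn": 0}
    - {"claw": 0, "delta_pos": [0, -4, 11], "turn": 0}
    - {"claw": 0, "delta_pos": [0, -2.5, 7], "turn": 0}
    - {"claw": 0, "delta_pos": [0, 0, 0], "turn": 0}
    - {"claw": 0, "delta_pos": [0, 0, 0], "turn": 0}
    - {"claw": 0, "delta_pos": [0, 0, 0], "turn": 0}

```text
clock: 9.23
eef_pos: [596.2, -110.3, 233.7]
tcp_rot: [2.791, -0.0, 1.439]
contact_force: [0.4, 0.5, -3.3]
opening: 0.079
grasp_force: 72.4
```

```bash
cat > look.py <<'E'
from h import *
from rig import *
import cv2,sys
s=sense();p=s["eef_pos"];R=Ro.from_euler("xyz",s["tcp_rot"]);print(p,s["tcp_rot"],s["grasp_force"],s["clock"])
rd=[770,-133.5,-.134]; scan=head(rd,np.array([-168,0,0.]));T=scan-R.apply([0,4,39])
print("to go, tool axes",R.inv().apply(T-p))
Rh=Ro.from_euler("z",rd[2])*HP; Rt=R*Ro.from_matrix([[0,1,0],[1,0,0],[0,0,-1]])
print("tablet rel head rotvec deg",np.degrees((Rh.inv()*Rt).as_rotvec()))
ims=[]
B=np.array([[sx,sy,dz] for dz in(21,-99) for sx,sy in((-4,80),(-4,-80),(4,-80),(4,80))],float)
W=p+R.apply(np.c_[B[:,1],B[:,0],-B[:,2]])
H=head(rd,np.array([[sx,sy,sz] for sz in(25,-25) for sx,sy in((-30,32),(-30,-32),(30,-32),(30,32))],float))
for n,u,v,w,h in(("side",350,140,115,135),("top",320,95,85,135)):
    g=grab_frame(n);im=cv2.cvtColor(g["img"],cv2.COLOR_RGB2BGR)[v:v+h,u:u+w]
    im=cv2.convertScaleAbs(cv2.resize(im,None,fx=4,fy=4,interpolation=cv2.INTER_CUBIC),alpha=1.3)
    for X,c in((W,(0,0,255)),(H,(0,255,0))):
        qq=((proj(n,X)-[u,v]+.5)*4).astype(np.int32);[cv2.polylines(im,[a],True,c,1) for a in(qq[:4],qq[4:])]
    ims.append(im)
cv2.imwrite(f"pics/{sys.argv[1]}.png",np.hstack(ims))
E
python3 look.py fin
```

```text
[ 596.24841713 -110.29370967  233.71268072] [ 2.79069492e+00 -3.51978984e-04  1.43909082e+00] 72.35741972923279 9.2333
to go, tool axes [ 0.16212526 -0.06932213  0.95812752]
tablet rel head rotvec deg [ 0.06402118 -0.10493611  0.11658062]
```

View pics/fin.png

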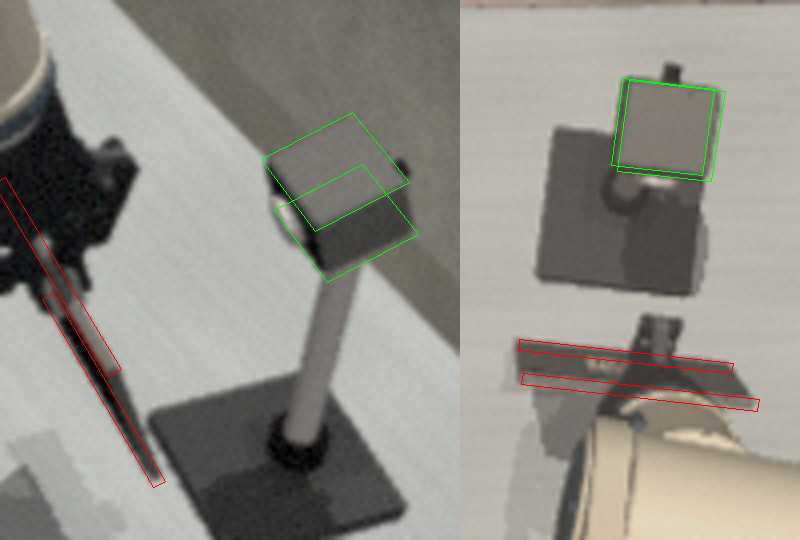

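Both outlines match the pictures: the tablet's lower corner is at (158,481), the head sits inside the green frame, and the label's visible part starts at (588,365), centred as predicted. Position error is about 1 mm and angle error under 0.2°, so I'm handing in.

```bash
python3 -c "
from rig import *
print(abs(sense()['qvel']).max());print(sign_off())"
```

```text
0.006618974804737975
the job is handed in; nothing more can be done
None
```

The tablet is held steady in front of the code reader, upright and leaning 20°, with its label about 13 cm from the lens (estimated within about 1 mm and 0.2° of the measured scan pose), and the job was handed in at about 9 s; I haven't seen the verdict.

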